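Start and close the rotor lid knob

ROBOT

A 6-joint arm with a two-finger parallel gripper is mounted at the origin on the work surface. World frame = base frame: x ahead of the robot, y to its left, z up, the work surface at z = 0. Lengths are in m, angles in rad, forces in N, time in s.
With the tool pointing down it reaches from about 0.4 to 0.925 m from the base axis. Payload 3.4 kg.
Tool frame: the origin (TCP) lies between the finger pads, 19 mm behind the fingertips; this is the grasp point; z points along the fingers, y is the line along which they close (so a half turn about z gives the same grasp; the last joint's range is limited). The gripper opens to 85 mm and grips with 20 to 120 N. Pads are 22 mm wide; open, the fingers measure 114 mm over their backs; the gripper's body (76 mm by 85 mm) begins 54 mm behind the grasp point. The pads swing forward as they close: fully open they stand 13 mm farther back than shut.
Start: joints at [-1.383, 0.307, 1.506, -0, 1.328, -0.073], TCP at [0.149, -0.555, 0.25] pointing down, gripper open.
Joint ranges: [-3.12, 3.12], [-1.05, 2.28], [0.14, 2.33], [-1.42, 4.57], [0.1, 2.73], [-2.68, 2.68]. Speed limits (rad/s): [2.57, 2.57, 3.14, 3.14, 3.14, 3.14].

INTERFACE

Orientations are given as a unit quaternion [x, y, z, w].
In Python, from cell import sense, capture, sign_off gives the robot as it stands.
- The arm moves only by the tool apply_moves, never from a script. Its argument "rows" is a list of rows, each an object with "fingers": the finger opening in m, from 0 to 0.0854; "xyz": the shift along the tool's x, y, z in shares of 0.8 m (1.0 is 0.8 m), a list of three; "spin": the turn about the tool's z in parts of the range, where 1.0 means 120 degrees. A call has exactly 5 rows; each row is the pose to reach, as a shift and turn from the pose commanded when the call began, along the tool's axes at that moment; what a row does not reach only later rows make up. A row lasts 1/10 s, in which the tool goes at most 50 mm and 8.59 degrees, less where a joint would pass 70% of its speed; a pose out of reach is approached as far as the arm can. Shift and turn numbers lie between -1 and 1, and a call with a number outside is refused. A call with a gripper value outside its range is refused whole. The fingers move at their own pace and stop on an object; "force" is the grip in N (left out, the last holds). Time passes only in rows, so rows that repeat a pose let the fingers close, or fill a call up. It gives the time, the measured TCP pose, the force, the opening and the grip force at its end, in the units of the state.
- sense(): the state, without advancing time (a new reading comes with each control period).
- capture(name): name is "scene" or "top" or "wrist"; returns a dict with "img" (420x560x3 uint8, red, green, blue), "intrinsics" (3x3 intrinsics, pixels), "camera_from_world" (4x4, takes a point from world to camera coordinates); the wrist camera has in their place "mount" (4x4, takes a point from camera to tool coordinates, whose origin is the TCP and whose axes are the flange's). Camera axes: x right, y down, z forward; pixel columns grow to the right and rows downward; lengths in m; the calibration is good to about 2 mm. A picture is of the moment at which its call begins: read the wrist's pose just before it. There is no depth.
- sign_off(): hands the job in; it is judged then, once.
The state is a dict: "time": time; "q": joint angles; "joint_vel": joint speeds; "joint_efforts": joint torques, N m; "position": TCP position; "orientation": TCP orientation; "ft_force": force on the tool from outside, world axes, zero at the start; "torque": the same for the moment, N m; "width": opening from 0.0 (shut) to 1.0 (fully open); "grip_force": force on a finger pad.
Only numpy, scipy, OpenCV 4.12 (cv2) and the standard library are available. Lean on these libraries where they do the work, as an engineer would, in place of code of your own. Each camera call takes 0.05 s, during which the arm holds its last target. There are 200 camera calls.

TASK

Two centrifuge rotors stand on the lab bench, and the knob of the smaller one has not caught its thread: the steel pin in its middle still stands up. Back that knob counter-clockwise (seen from above) until the thread start clicks and the pin drops flush, then turn it clockwise until it is home against its stop, and let go. Leave the larger rotor's knob as it is.

Things in the scene. Friction and masses are not known exactly. Their poses are not given: they have to be found in the camera images.
- small_grip (a point): Wing knob on the smaller, 116 mm wide rotor (fixed; the larger is 170 mm, its knob alike): black bar 50 x 14 mm, its top 128 mm above the bench, on a grey disc 52 mm wide, top 98 mm up. Origin on the turning axis 7 mm below the bar's top (121 mm up): TCP height for gripping the bar's 14 mm from above. z up; x along the bar to its white-striped end; turns with the knob, never rises
- small_knob (a joint): Its angle, rad, clockwise from above positive; 0 = thread start (striped end at a black dot on the hub). Starts at 0.25 to 0.5. Pin up: jams clockwise at 0.75 (do not force: yields at 0.8 N m). Backed to 0 or below, pin drops; back stop -0.8. Pin down: free clockwise to the home stop 1.25 (stripe at a black line). 0.1 N m turns it; stays as left. One grasp: back about 0.65, forward about 1.5
- pin (a joint): Steel thread pin, 9 mm wide, in the middle of the smaller rotor's knob, m down: at 0 it stands 8.5 mm above the bar, at 0.007 it has clicked down, nearly flush (1.5 mm). Its spring drops it by itself when the knob is backed to the thread start, also while gripped; it then stays down
- large_knob (a joint): angle of the larger rotor's knob, rad, growing clockwise: 0 as it stands, home, with its pin already flush; negative when unscrewed
There are look-alikes about, which are no part of the job. Leave any red look-alike of the part that bears large_knob alone.

How it is judged:
On the way:
1. the smaller rotor's knob is backed to its thread start (below 0.1 rad) and its pin has clicked down (more than 5 mm) (value of joint pin above 0.005 m and value of joint small_knob below 0.1 rad), for 0.1 s.
At the end, for the whole second after the job is handed in: the smaller rotor's knob is turned clockwise to within 0.25 rad (14 degrees) of its home stop at 1.25 rad, with its pin down by more than 5 mm; the larger rotor's knob is still within 0.2 rad of where it stood (value of joint small_knob above 1 rad and value of joint pin above 0.005 m and value of joint large_knob above -0.2 rad); the robot touches nothing.
It fails at once if the larger rotor's knob is unscrewed by more than 0.2 rad (value of joint large_knob below -0.2 rad).
It also fails if it takes over 35 s, if anything falls off the work surface, if the arm or the gripper's body presses on something with over 40 N, if the wrist force passes 120 N, or if a joint passes its speed limit or range.

## Working session

There is one attempt and no reset: what is moved stays moved. The work goes in short steps, Python scripts to look and compute and a tool call to move; the robot and the scene stay as the last step left them, time stands still between calls to the robot, and variables do not carry over. Pictures are saved under pics/ and viewed, at most 10 in all, crops included, and the job is handed in when it is done.

Besides the shell and the picture viewer there is one more tool, called after ">>>" by a JSON object that holds its "op" and its "data", one argument or row to a line. apply_moves: Moves the arm, as the interface text tells. Its arguments: {"type":"object","properties":{"rows":{"type":"array","items":{"type":"object","properties":{"fingers":{"type":"number"},"xyz":{"type":"array","items":{"type":"number"}},"spin":{"type":"number"}}}},"force":{"type":"number"}},"required":["rows"]}

```bash
mkdir -p pics
cat > h.py <<'E'
import numpy as np, cv2
from cell import sense, capture, sign_off
from scipy.spatial.transform import Rotation as R
def snap(name,fn):
    s=sense(); c=capture(name); K=np.array(c['intrinsics'])
    if name=='wrist':
        T=np.eye(4);T[:3,:3]=R.from_quat(s['orientation']).as_matrix();T[:3,3]=s['position']
        W=T@np.array(c['mount'])
    else: W=np.linalg.inv(np.array(c['camera_from_world']))
    cv2.imwrite(f'pics/{fn}.png',c['img'][:,:,::-1]); np.savez(f'pics/{fn}.npz',K=K,W=W)
    return c['img'],K,W
def load(fn):
    d=np.load(f'pics/{fn}.npz'); return cv2.imread(f'pics/{fn}.png')[:,:,::-1],d['K'],d['W']
def ray(K,W,u,v):
    d=W[:3,:3]@np.linalg.solve(K,[u,v,1.]); return W[:3,3],d/np.linalg.norm(d)
def plane(K,W,u,v,z):
    o,d=ray(K,W,u,v); return o+d*(z-o[2])/d[2]
def tri(r1,r2):
    (o1,d1),(o2,d2)=r1,r2
    A=np.c_[d1,-d2]; t=np.linalg.lstsq(A,o2-o1,rcond=None)[0]
    p,q=o1+t[0]*d1,o2+t[1]*d2; return (p+q)/2,np.linalg.norm(p-q)
E
python3 - <<'E'
from h import *
ims=[snap(n,n+'0')[0] for n in('scene','top','wrist')]
for n in('scene0','top0','wrist0'):print(load(n)[2].round(3).tolist())
s=sense();print(s['position'],s['orientation'],s['time'],s['ft_force'])
a=np.hstack(ims[:2]);cv2.imwrite('pics/c0.png',cv2.resize(a,(800,300))[:,:,::-1])
E
```

```text
[[0.44, 0.632, -0.638, 1.275], [0.898, -0.313, 0.31, -0.231], [-0.004, -0.709, -0.705, 0.908], [0.0, 0.0, 0.0, 1.0]]
[[0.014, -0.987, 0.159, 0.438], [-0.999, -0.018, -0.026, 0.159], [0.029, -0.159, -0.987, 0.945], [0.0, 0.0, 0.0, 1.0]]
[[0.258, -0.914, -0.312, 0.228], [-0.966, -0.245, -0.083, -0.533], [-0.001, 0.322, -0.947, 0.374], [0.0, 0.0, 0.0, 1.0]]
[ 0.14870631 -0.55492418  0.24930676] [ 9.91443341e-01  1.30535424e-01 -3.69363601e-05 -7.76228422e-04] 0.15 [-0.32285047  0.26586881  0.17499134]
```

View pics/top0.png

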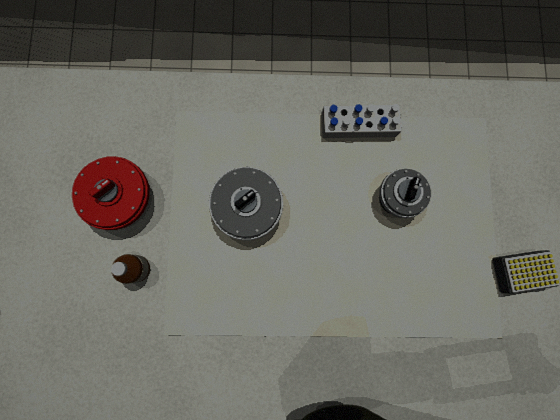

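View pics/scene0.png

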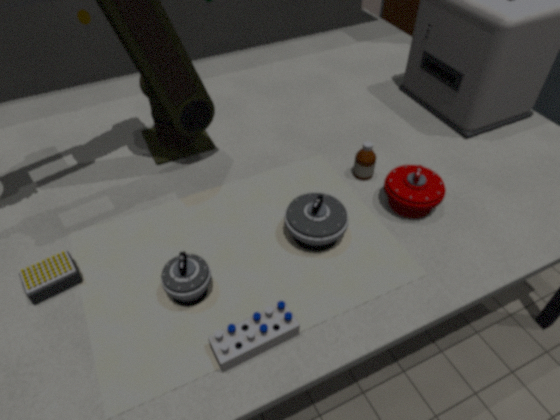

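The smaller rotor's knob is at about (409,188) in the top view and (184,265) in the scene view. The larger knob is at (246,200) in the top view, and the red one is a look-alike.

Run:
```python
from h import *
i,K,W=load('top0'); i2,K2,W2=load('scene0')
print(tri(ray(K,W,409,188),ray(K2,W2,184,266)), plane(K,W,409,188,.121))
print(plane(K,W,246,200,.121))
a=cv2.resize(i[150:230,365:455],(400,356),interpolation=2); b=cv2.resize(i2[235:315,140:230],(400,356),interpolation=2)
cv2.imwrite('pics/z.png',np.hstack([a,b])[:,:,::-1])
```

```text
(array([ 0.62104033, -0.15338155,  0.10450072]), np.float64(0.0005728889676468688)) [ 0.61734006 -0.14751718  0.121     ]
[0.58395117 0.2081113  0.121     ]
```

View pics/z.png

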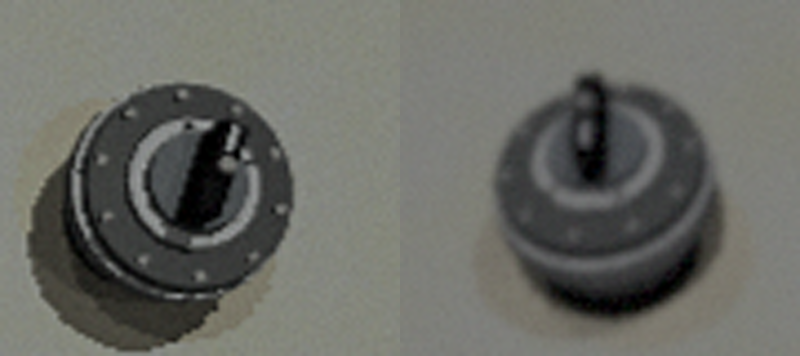

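The striped end points up and right, at a world yaw of about -20°, and the hub dot is just left of up. I'm moving over the small knob for a close look.

The rows are not in the units I measure in: shifts go in shares of 0.8 m and turns go in shares of 120 degrees. I convert before sending: 0.22 m / 0.8 = 0.275, 0.045 m / 0.8 = 0.0563.

>>> {"op": "apply_moves", "data": {
  "rows": [
    {"fingers":0.0854,"xyz":[0.0563,-0.0269,-0.0075],"spin":0},
    {"fingers":0.0854,"xyz":[0.1125,-0.0538,-0.015],"spin":0},
    {"fingers":0.0854,"xyz":[0.1688,-0.0806,-0.0225],"spin":0},
    {"fingers":0.0854,"xyz":[0.225,-0.1075,-0.03],"spin":0},
    {"fingers":0.0854,"xyz":[0.275,-0.1338,-0.0375],"spin":0}
  ]
}}

```text
time: 0.65
position: [0.3349, -0.3935, 0.28]
orientation: [0.991, 0.13, 0.0, -0.0]
ft_force: [-0.5, -0.4, 0.1]
width: 0.999
grip_force: 0.0
```

Converted, 0.22 m / 0.8 = 0.275, 0.18 m / 0.8 = 0.225.

>>> {"op": "apply_moves", "data": {
  "rows": [
    {"fingers":0.0854,"xyz":[0.0563,-0.0269,0],"spin":0},
    {"fingers":0.0854,"xyz":[0.1125,-0.0538,0],"spin":0},
    {"fingers":0.0854,"xyz":[0.1688,-0.0806,0],"spin":0},
    {"fingers":0.0854,"xyz":[0.225,-0.1075,0],"spin":0},
    {"fingers":0.0854,"xyz":[0.275,-0.1338,0],"spin":0}
  ]
}}

```text
time: 1.15
position: [0.5199, -0.233, 0.2798]
orientation: [0.991, 0.131, -0.0, -0.0]
ft_force: [0.2, -0.1, 0.4]
width: 1.0
grip_force: 0.0
```

Converted, 0.117 m / 0.8 = 0.1463, 0.08 m / 0.8 = 0.1, 36 degrees / 120 = 0.3.

>>> {"op": "apply_moves", "data": {
  "rows": [
    {"fingers":0.0854,"xyz":[0.05,-0.0238,0],"spin":0.0667},
    {"fingers":0.0854,"xyz":[0.1,-0.0475,0],"spin":0.1333},
    {"fingers":0.0854,"xyz":[0.1463,-0.07,0],"spin":0.2},
    {"fingers":0.0854,"xyz":[0.1463,-0.07,0],"spin":0.2667},
    {"fingers":0.0854,"xyz":[0.1463,-0.07,0],"spin":0.3}
  ]
}}

```text
time: 1.65
position: [0.6178, -0.1489, 0.279]
orientation: [0.983, -0.183, -0.001, -0.0]
ft_force: [-0.5, -0.6, 0.3]
width: 1.001
grip_force: 0.0
```

Run:
```python
from h import *
i,K,W=snap('wrist','w1'); s=sense()
print(s['position'],R.from_quat(s['orientation']).as_matrix()[:,0],s['q'],s['time'])
```

```text
[ 0.61733477 -0.14937642  0.27911016] [ 0.932224   -0.36187875 -0.00147858] [-3.03871054e-01  3.72848296e-01  1.32891928e+00 -4.65442497e-05
  1.44131000e+00  1.63721408e+00] 1.7
```

View pics/w1.png

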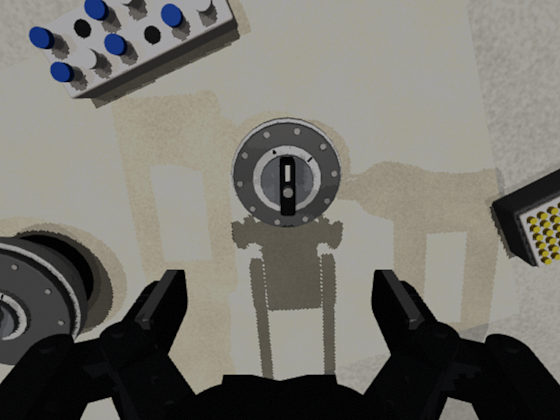

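The wrist view shows the rotor at (287,172). The bar runs nearly vertically from (287,157) to (287,214), the stripe is at (287,172), the hub dot at (275,151) and the home line at (309,158). The knob therefore sits at about 0.43 rad. Next I'm measuring the bar and taking a second, lower view.

Converted, 0.06 m / 0.8 = 0.075, 0.04 m / 0.8 = 0.05.

>>> {"op": "apply_moves", "data": {
  "rows": [
    {"fingers":0.0854,"xyz":[-0.015,0,0.025],"spin":0},
    {"fingers":0.0854,"xyz":[-0.03,0,0.05],"spin":0},
    {"fingers":0.0854,"xyz":[-0.0438,0,0.075],"spin":0},
    {"fingers":0.0854,"xyz":[-0.0438,0,0.075],"spin":0},
    {"fingers":0.0854,"xyz":[-0.0438,0,0.075],"spin":0}
  ]
}}

```text
time: 2.2
position: [0.5843, -0.1381, 0.2201]
orientation: [0.983, -0.182, -0.0, -0.0]
ft_force: [-0.2, 0.3, 1.5]
width: 0.998
grip_force: 0.0
```

Run:
```python
from h import *
snap('wrist','w2'); s=sense();print(s['position'],s['ft_force'])
R0=[]
for f in('w1','w2'):
    i,K,W=load(f); p=np.array([.617,-.1485,.121]); c=np.linalg.inv(W)@np.r_[p,1]; uv=K@c[:3]/c[2]; u,v=uv[:2]; print(f,uv)
    r=60 if f=='w1' else 100
    m=(i.max(2)<45).astype(np.uint8); 
    box=np.zeros_like(m); cv2.circle(box,(int(u),int(v)),int(.026*K[0,0]/c[2]*1.25),1,-1); m&=box
    n,l,st,ce=cv2.connectedComponentsWithStats(m); k=1+np.argmax(st[1:,4]); 
    pts=cv2.findNonZero((l==k).astype(np.uint8)); rect=cv2.minAreaRect(cv2.convexHull(pts)); print(rect,st[k])
    b=cv2.boxPoints(rect); print(b.tolist())
    P=np.array([plane(K,W,*q,.128) for q in b]);print(P.round(4).tolist(),P.mean(0))
```

```text
[ 0.58532475 -0.13844373  0.22094944] [ 0.42638927 -0.06397549  0.02387303]
w1 [278.56394294 191.65176798   1.        ]
((287.22332763671875, 185.99525451660156), (58.24214172363281, 15.54967212677002), 88.78113555908203) [279 157  17  59 693]
[[278.830810546875, 157.04615783691406], [294.376953125, 156.7153778076172], [295.6158447265625, 214.94435119628906], [280.0697021484375, 215.27513122558594]]
[[0.6475, -0.1605, 0.128], [0.643, -0.173, 0.128], [0.5928, -0.1557, 0.128], [0.5976, -0.1425, 0.128]] [ 0.62024259 -0.15793518  0.128     ]
w2 [275.75643056 167.27409179   1.        ]
((287.2333068847656, 160.8497314453125), (76.18384552001953, 21.417783737182617), 88.18170166015625) [ 277  123   23   77 1212]
[[275.3211669921875, 123.11679077148438], [296.7281494140625, 122.43719482421875], [299.14544677734375, 198.58267211914062], [277.73846435546875, 199.26226806640625]]
[[0.6456, -0.1593, 0.128], [0.641, -0.1725, 0.128], [0.5917, -0.1563, 0.128], [0.5967, -0.1422, 0.128]] [ 0.61875286 -0.15757458  0.128     ]
```

View pics/w2.png

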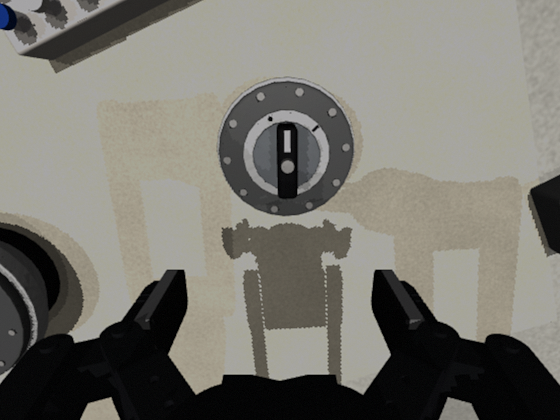

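The second view shows the bar from (287,123) to (288,199), the dot at (270,120) and the line at (317,128). I'm triangulating its height and working out the shift to the grasp.

Run:
```python
from h import *
res=[]
for f,b in(('w1',(278,156,298,217)),('w2',(274,121,302,201))):
    i,K,W=load(f); x0,y0,x1,y1=b
    m=(i[y0:y1,x0:x1].min(2)>170).astype(np.uint8)
    n,l,st,ce=cv2.connectedComponentsWithStats(m); k=1+np.argmax(st[1:,4]*(st[1:,3]>st[1:,2]*1.8)); c=ce[k]+[x0,y0]; print(f,c,st[k])
    res.append((K,W,c))
print(tri(*[ray(K,W,*c) for K,W,c in res]))
mid=[(286.6,156.9),(286.0,122.8)]; lo=[(287.8,215.1),(288.4,198.9)]
for e in(mid,lo): print(tri(*[ray(r[0],r[1],*q) for r,q in zip(res,e)]))
s=sense(); M=R.from_quat(s['orientation']).as_matrix()
t=np.array([.6195,-.1577,.121]);print('shift',M.T@(t-s['position']),s['position'])
```

```text
Traceback (most recent call last):
ValueError: attempt to get argmax of an empty sequence
```

Run:
```python
from h import *
res=[]
for f,b in(('w1',(281,160,293,183)),('w2',(279,126,295,156))):
    i,K,W=load(f); x0,y0,x1,y1=b
    g=i[y0:y1,x0:x1].min(2); m=(g>g.max()*.6).astype(np.uint8)
    n,l,st,ce=cv2.connectedComponentsWithStats(m); k=1+np.argmax(st[1:,4]); c=ce[k]+[x0,y0]; print(f,c,st[k])
    res.append((K,W,c))
print(tri(*[ray(K,W,*c) for K,W,c in res]))
mid=[(286.6,156.9),(286.0,122.8)]; lo=[(287.8,215.1),(288.4,198.9)]
for e in(mid,lo): print(tri(*[ray(r[0],r[1],*q) for r,q in zip(res,e)]))
s=sense(); M=R.from_quat(s['orientation']).as_matrix()
t=np.array([.6195,-.1577,.121]);print('shift',M.T@(t-s['position']),s['position'])
```

```text
w1 [286.98734177 172.79746835] [ 4  5  5 17 79]
w2 [286.62406015 141.0075188 ] [  5   4   7  22 133]
(array([ 0.63227018, -0.1621944 ,  0.12850159]), np.float64(5.225867795646243e-05))
(array([ 0.64163906, -0.1658426 ,  0.10765171]), np.float64(0.00018130976215802316))
(array([ 0.58958344, -0.14767481,  0.11249298]), np.float64(0.0005621172929016634))
shift [0.03860382 0.0057544  0.10002637] [ 0.58532475 -0.13844373  0.22094944]
```

Run:
```python
from h import *
r=[]
for f,b in(('w1',(281,185,295,202)),('w2',(279,157,297,177))):
    i,K,W=load(f); x0,y0,x1,y1=b
    g=i[y0:y1,x0:x1].max(2); m=(g>g.max()*.5).astype(np.uint8)
    n,l,st,ce=cv2.connectedComponentsWithStats(m); k=1+np.argmax(st[1:,4]); c=ce[k]+[x0,y0]; print(c,st[k]); r.append(ray(K,W,*c))
p,e=tri(*r);print(p,e)
s=sense(); M=R.from_quat(s['orientation']).as_matrix()
p[2]=.122;print('shift',M.T@(p-s['position']))
```

```text
[287.55128205 192.29487179] [ 2  3 10 10 78]
[287.17518248 166.24817518] [  2   3  13  14 137]
[ 0.61801683 -0.15706178  0.13675614] 0.0001417004111070595
shift [0.03699247 0.00568944 0.09902314]
```

The pin stands at (0.618, -0.157, 0.137), which matches the text. I'm going down to the grasp.

Converted, 0.098 m / 0.8 = 0.1225, 0.037 m / 0.8 = 0.0463, -2 degrees / 120 = -0.0167.

>>> {"op": "apply_moves", "data": {
  "rows": [
    {"fingers":0.07,"xyz":[0.025,0.0038,0.025],"spin":-0.0167},
    {"fingers":0.06,"xyz":[0.0463,0.0071,0.0375],"spin":-0.0167},
    {"fingers":0.055,"xyz":[0.0463,0.0071,0.0688],"spin":-0.0167},
    {"fingers":0.05,"xyz":[0.0463,0.0071,0.1],"spin":-0.0167},
    {"fingers":0.05,"xyz":[0.0463,0.0071,0.1225],"spin":-0.0167}
  ]
}}

```text
time: 2.75
position: [0.6183, -0.1573, 0.1219]
orientation: [0.986, -0.165, 0.001, 0.0]
ft_force: [-0.4, 0.3, 0.5]
width: 0.583
grip_force: 0.0
```

>>> {"op": "apply_moves", "data": {
  "rows": [
    {"fingers":0.03,"xyz":[0,0,0],"spin":0},
    {"fingers":0.01,"xyz":[0,0,0],"spin":0},
    {"fingers":0.005,"xyz":[0,0,0],"spin":0},
    {"fingers":0.005,"xyz":[0,0,0],"spin":0},
    {"fingers":0.005,"xyz":[0,0,0],"spin":0}
  ],
  "force": 40
}}

```text
time: 3.25
position: [0.6184, -0.157, 0.1237]
orientation: [0.986, -0.165, 0.002, 0.0]
ft_force: [1.8, -1.1, 3.0]
width: 0.155
grip_force: 41.7
```

Gripped, with the opening at about 14 mm. I'm backing it by 37° counter-clockwise.

Converted, -37 degrees / 120 = -0.3083.

>>> {"op": "apply_moves", "data": {
  "rows": [
    {"fingers":0.005,"xyz":[0,0,0],"spin":-0.0667},
    {"fingers":0.005,"xyz":[0,0,0],"spin":-0.1333},
    {"fingers":0.005,"xyz":[0,0,0],"spin":-0.2},
    {"fingers":0.005,"xyz":[0,0,0],"spin":-0.2667},
    {"fingers":0.005,"xyz":[0,0,0],"spin":-0.3083}
  ]
}}

```text
time: 3.75
position: [0.6184, -0.1573, 0.1237]
orientation: [0.987, 0.159, 0.002, 0.001]
ft_force: [0.8, -0.4, 2.2]
width: 0.157
grip_force: 41.7
```

>>> {"op": "apply_moves", "data": {
  "rows": [
    {"fingers":0.005,"xyz":[0,0,0],"spin":0},
    {"fingers":0.005,"xyz":[0,0,0],"spin":0},
    {"fingers":0.005,"xyz":[0,0,0],"spin":0},
    {"fingers":0.005,"xyz":[0,0,0],"spin":0},
    {"fingers":0.005,"xyz":[0,0,0],"spin":0}
  ]
}}

```text
time: 4.25
position: [0.6184, -0.1573, 0.1237]
orientation: [0.988, 0.155, 0.002, 0.001]
ft_force: [1.7, -1.5, 6.4]
width: 0.156
grip_force: 42.1
```

Run:
```python
from h import *
i,K,W=snap('wrist','w3'); s=sense();print(s['ft_force'],s['torque'],s['q'])
cv2.imwrite('pics/w3c.png',cv2.resize(i[:330,150:430],(680,800*330//330))[:600,:,::-1])
```

```text
[ 2.47522779 -1.97066654  5.51259294] [-0.2712506  -0.32394377  0.07929976] [-3.14993482e-01  5.01037552e-01  1.53048292e+00 -3.94307689e-04
  1.10559561e+00  9.43813579e-01]
```

View pics/w3c.png

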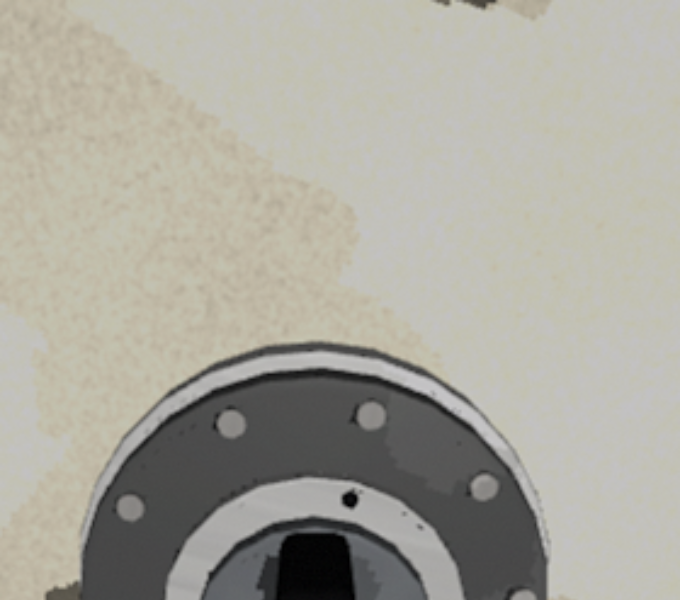

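The hub dot at (350,498) in the crop is now to the right of the bar centre at (317,540), so the knob is past the thread start by roughly 0.15 rad. I'm checking the pin in the lower part of the same picture.

Run:
```python
from h import *
i,K,W=load('w3'); cv2.imwrite('pics/w3d.png',cv2.resize(i[190:420,180:400],(574,600))[:,:,::-1])
c=np.linalg.inv(W)@np.array([[.618,-.157,.1295,1],[.618,-.157,.1365,1]]).T; u=K@c[:3];print((u/u[2]).T)
```

```text
[[279.63030231 298.01970972   1.        ]
 [279.7285927  308.09659533   1.        ]]
```

View pics/w3d.png

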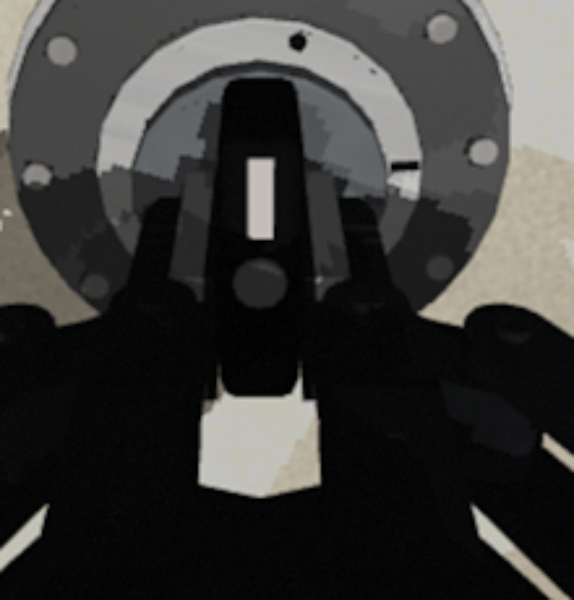

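The pin at (260,284) in the crop maps to image row 299, against 298 predicted for flush and 308 for raised, so it has clicked down. The home line is at (403,165). I'm turning clockwise now.

Converted, 40 degrees / 120 = 0.3333.

>>> {"op": "apply_moves", "data": {
  "rows": [
    {"fingers":0.005,"xyz":[0,0,0],"spin":0.0667},
    {"fingers":0.005,"xyz":[0,0,0],"spin":0.1333},
    {"fingers":0.005,"xyz":[0,0,0],"spin":0.2},
    {"fingers":0.005,"xyz":[0,0,0],"spin":0.2667},
    {"fingers":0.005,"xyz":[0,0,0],"spin":0.3333}
  ]
}}

```text
time: 4.8
position: [0.6184, -0.157, 0.1237]
orientation: [0.981, -0.195, 0.002, 0.0]
ft_force: [2.2, -0.9, 6.9]
width: 0.157
grip_force: 42.2
```

Converted, 38 degrees / 120 = 0.3167.

>>> {"op": "apply_moves", "data": {
  "rows": [
    {"fingers":0.005,"xyz":[0,0,0],"spin":0.0667},
    {"fingers":0.005,"xyz":[0,0,0],"spin":0.1333},
    {"fingers":0.005,"xyz":[0,0,0],"spin":0.2},
    {"fingers":0.005,"xyz":[0,0,0],"spin":0.2667},
    {"fingers":0.005,"xyz":[0,0,0],"spin":0.3167}
  ]
}}

```text
time: 5.3
position: [0.6186, -0.1568, 0.1237]
orientation: [0.864, -0.503, 0.002, -0.001]
ft_force: [2.9, -0.3, 5.3]
width: 0.153
grip_force: 42.2
```

Converted, 3 degrees / 120 = 0.025.

>>> {"op": "apply_moves", "data": {
  "rows": [
    {"fingers":0.005,"xyz":[0,0,0],"spin":0.0083},
    {"fingers":0.005,"xyz":[0,0,0],"spin":0.0167},
    {"fingers":0.005,"xyz":[0,0,0],"spin":0.025},
    {"fingers":0.005,"xyz":[0,0,0],"spin":0.025},
    {"fingers":0.005,"xyz":[0,0,0],"spin":0.025}
  ]
}}

```text
time: 5.8
position: [0.6186, -0.1568, 0.1237]
orientation: [0.852, -0.523, 0.002, -0.001]
ft_force: [2.7, 1.2, 6.8]
width: 0.151
grip_force: 42.2
```

Run:
```python
from h import *
i,K,W=snap('wrist','w4'); s=sense();print(s['ft_force'],s['torque'],s['q'],R.from_quat(s['orientation']).as_matrix()[:,0])
cv2.imwrite('pics/w4d.png',cv2.resize(i[190:420,180:400],(574,600))[:,:,::-1])
```

```text
[ 2.67871271 -0.59108855  6.42922794] [-0.12514918 -0.41062812 -0.03155319] [-3.14613608e-01  5.01070695e-01  1.53044620e+00  5.70352248e-04
  1.10562023e+00  2.35774478e+00] [ 0.45197014 -0.89202873  0.00278378]
```

View pics/w4d.png

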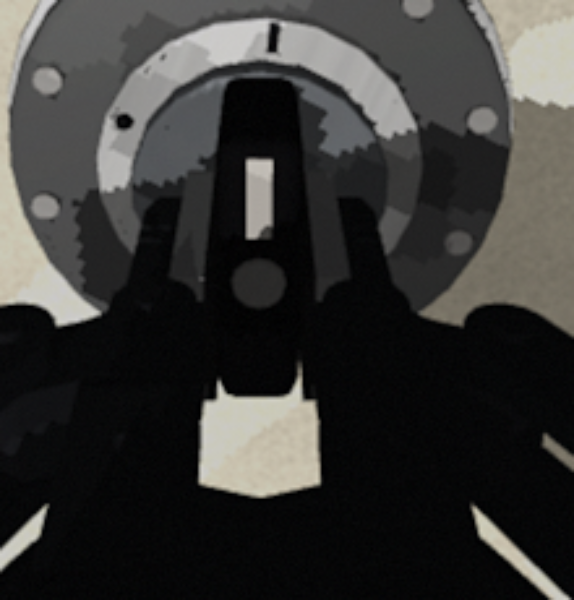

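The home line at (273,38) is about 4° clockwise of the bar centre (260), and the pin is still flush. I'll turn 4° more, then release and rise.

Converted, 4 degrees / 120 = 0.0333.

>>> {"op": "apply_moves", "data": {
  "rows": [
    {"fingers":0.005,"xyz":[0,0,0],"spin":0.0167},
    {"fingers":0.005,"xyz":[0,0,0],"spin":0.0333},
    {"fingers":0.005,"xyz":[0,0,0],"spin":0.0333},
    {"fingers":0.03,"xyz":[0,0,0],"spin":0.0333},
    {"fingers":0.05,"xyz":[0,0,0],"spin":0.0333}
  ]
}}

```text
time: 6.35
position: [0.6155, -0.156, 0.1215]
orientation: [0.834, -0.552, -0.001, 0.0]
ft_force: [-0.9, -0.3, -0.0]
width: 0.486
grip_force: 0.0
```

Converted, -0.12 m / 0.8 = -0.15, -0.08 m / 0.8 = -0.1.

>>> {"op": "apply_moves", "data": {
  "rows": [
    {"fingers":0.055,"xyz":[0,0,0],"spin":0},
    {"fingers":0.055,"xyz":[0,0,-0.0125],"spin":0},
    {"fingers":0.055,"xyz":[0,0,-0.05],"spin":0},
    {"fingers":0.055,"xyz":[0,0,-0.1],"spin":0},
    {"fingers":0.055,"xyz":[0,0,-0.15],"spin":0}
  ]
}}

```text
time: 6.85
position: [0.6161, -0.1563, 0.2431]
orientation: [0.834, -0.552, -0.001, 0.0]
ft_force: [1.3, -0.3, -0.4]
width: 0.644
grip_force: 0.0
```

>>> {"op": "apply_moves", "data": {
  "rows": [
    {"fingers":0.055,"xyz":[0,0,0],"spin":0},
    {"fingers":0.055,"xyz":[0,0,0],"spin":0},
    {"fingers":0.055,"xyz":[0,0,0],"spin":0},
    {"fingers":0.055,"xyz":[0,0,0],"spin":0},
    {"fingers":0.055,"xyz":[0,0,0],"spin":0}
  ]
}}

```text
time: 7.35
position: [0.616, -0.1562, 0.2404]
orientation: [0.834, -0.552, -0.001, 0.0]
ft_force: [0.3, 0.6, -0.1]
width: 0.644
grip_force: 0.0
```

Run:
```python
from h import *
i,K,W=snap('wrist','w5'); print(sense()['time'])
cv2.imwrite('pics/w5c.png',cv2.resize(i[100:260,200:380],(675,600))[:,:,::-1])
```

```text
7.4
```

View pics/w5c.png

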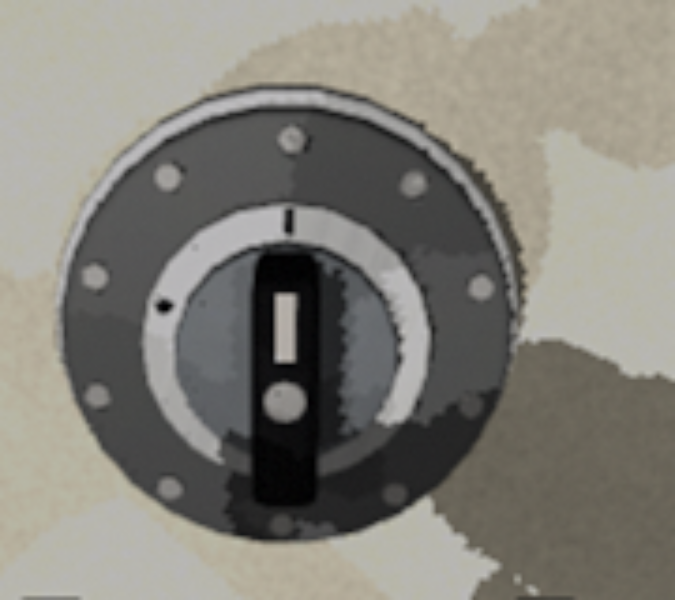

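The stripe at (285,328) lines up with the home line at (290,222), the pin at (285,402) is flush, and the gripper is clear. I'm handing in.

```bash
python3 -c "
from cell import sign_off
print(sign_off())"
```

```text
the job is handed in; nothing more can be done
None
```

The smaller rotor's knob was backed past its thread start until the pin dropped flush, then turned clockwise to its home line and released; the larger knob was never touched, and the job was handed in at about 7.4 s with no verdict returned.

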